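# Find the tired contact leaf on the test board

## Task

One of the three battery-contact leaves on the test board has gone tired and soft. Working from the robot's left to its right, press the tip of each leaf gently down onto its stop and hold it there for a moment to feel how stiff it is, never pushing on a unit with more than 20 N. Then slip the steel collar fully down over the post of the softest one, and no other, let go, and leave the phone, brush and jar where they are.

Things in the scene. Friction and masses are not known exactly. Their poses are not given: they have to be found in the camera images.
- board: Black plastic test board fixed on the desk, 200 (x) x 270 (y) x 12 mm; origin at the centre of its underside, y points roughly to the robot's left (yaw within 0.35 rad). It carries three identical-looking test units side by side, 80 mm apart along its y.
- unit_a: One of the three test units (the letters say nothing of left or right, the units are swapped about). Fixed grey plate 155 x 50 x 10 mm on the board; origin at its underside below the clamp edge; its x runs from the post, past the aluminium clamp (34 mm wide, x -18 to +2, top at z 47), along the copper leaf (16 mm wide, 3 mm thick, 37.5 mm above the origin) to the leaf's free end at x = 77 mm.
- tip_a (a point): Top centre of the half-round copper ridge (16 mm across the leaf, 8 mm wide) near the leaf's free end, 70 mm from the clamp edge, 43 mm above the unit's origin when free. Pressed down it travels about 10 mm until the leaf meets a rubber-topped stop: a healthy leaf takes about 8 N there, the tired one half. Force grows evenly with travel, then on the stop by about 5 N per mm. It springs back when let go.
- post_a (a point): Point on the axis of that unit's upright steel post, 12 mm thick, where the middle of a fully seated collar lies (22 mm above the unit's origin). The post stands on the plate (z 10 mm) at x = -45 mm, its tapered top at z = 40 mm, 27 mm from the clamp.
- unit_b: One of the three test units (the letters say nothing of left or right, the units are swapped about). Fixed grey plate 155 x 50 x 10 mm on the board; origin at its underside below the clamp edge; its x runs from the post, past the aluminium clamp (34 mm wide, x -18 to +2, top at z 47), along the copper leaf (16 mm wide, 3 mm thick, 37.5 mm above the origin) to the leaf's free end at x = 77 mm.
- tip_b (a point): Top centre of the half-round copper ridge (16 mm across the leaf, 8 mm wide) near the leaf's free end, 70 mm from the clamp edge, 43 mm above the unit's origin when free. Pressed down it travels about 10 mm until the leaf meets a rubber-topped stop: a healthy leaf takes about 8 N there, the tired one half. Force grows evenly with travel, then on the stop by about 5 N per mm. It springs back when let go.
- post_b (a point): Point on the axis of that unit's upright steel post, 12 mm thick, where the middle of a fully seated collar lies (22 mm above the unit's origin). The post stands on the plate (z 10 mm) at x = -45 mm, its tapered top at z = 40 mm, 27 mm from the clamp.
- unit_c: One of the three test units (the letters say nothing of left or right, the units are swapped about). Fixed grey plate 155 x 50 x 10 mm on the board; origin at its underside below the clamp edge; its x runs from the post, past the aluminium clamp (34 mm wide, x -18 to +2, top at z 47), along the copper leaf (16 mm wide, 3 mm thick, 37.5 mm above the origin) to the leaf's free end at x = 77 mm.
- tip_c (a point): Top centre of the half-round copper ridge (16 mm across the leaf, 8 mm wide) near the leaf's free end, 70 mm from the clamp edge, 43 mm above the unit's origin when free. Pressed down it travels about 10 mm until the leaf meets a rubber-topped stop: a healthy leaf takes about 8 N there, the tired one half. Force grows evenly with travel, then on the stop by about 5 N per mm. It springs back when let go.
- post_c (a point): Point on the axis of that unit's upright steel post, 12 mm thick, where the middle of a fully seated collar lies (22 mm above the unit's origin). The post stands on the plate (z 10 mm) at x = -45 mm, its tapered top at z = 40 mm, 27 mm from the clamp.
- collar_mid (a point): Centre of the loose steel marker collar: plain ring, outside 36 mm, bore 20 mm, 24 mm high, about 60 g, standing flat on the desk to the robot's right of the board; z is its axis.
- phone: Bystander: black phone lying on the desk, 145 x 72 x 9 mm, origin at the centre of its underside.
- brush: Bystander: dusting brush lying on the desk left of the board, along its own x.
- jar: Bystander: closed clear jar, 56 mm wide, 65 mm high, origin at the centre of its underside.
Mind the look-alikes: they are no part of the job. Of the things that look like the part that bears collar_mid, the smaller one is meant.

How it is judged:
By the outcome, as a careful person would: the job done as asked, in the order asked, and still so for the second after the job is handed in, with the robot touching nothing.
It also fails if it takes over 67 s, if anything falls off the work surface, if the arm or the gripper's body presses on something with over 40 N, if the wrist force passes 120 N, or if a joint passes its speed limit or range.

## Robot

A 6-joint arm with a two-finger parallel gripper is mounted at the origin on the work surface. World frame = base frame: x ahead of the robot, y to its left, z up, the work surface at z = 0. Lengths are in m, angles in rad, forces in N, time in s.
With the tool pointing down it reaches from about 0.3 to 0.875 m from the base axis. Payload 6.4 kg.
Tool frame: the origin (TCP) lies at the very end of the fingers, on their centre line; the grasp point (between the pads) lies 19 mm behind it; z points along the fingers, y is the line along which they close (so a half turn about z gives the same grasp; the last joint's range is limited). The gripper opens to 85 mm and grips with 20 to 120 N. Pads are 22 mm wide; open, the fingers measure 114 mm over their backs; the gripper's body (76 mm by 85 mm) begins 54 mm behind the grasp point. The pads swing forward as they close: fully open they stand 13 mm farther back than shut.
Start: joints at [1.021, 0.181, 1.607, -0, 1.354, -0.206], TCP at [0.194, 0.541, 0.231] pointing down, gripper open.
Joint ranges: [-2.99, 2.99], [-0.89, 2.07], [0.3, 2.58], [-1.14, 4.28], [0, 2.63], [-3.12, 3.12]. Speed limits (rad/s): [2.57, 2.57, 3.01, 3.14, 3.14, 3.14].

## Interface

Orientations are given as a unit quaternion [w, x, y, z].
In Python, from bench import ctrl, camera, calibration, order, outline_of gives the robot as it stands.
- The arm moves only by the tool move_arm, never from a script. Its argument "series" is a list that holds one entry, the list of rows, each a list of 5 numbers: the opening, from 0 (shut) to 1 (fully open), then the shift along the tool's x, y, z in mm, then the turn about the tool's z in rad. A call has exactly 10 rows; each row is the pose to reach, as a shift and turn from the pose commanded when the call began, along the tool's axes at that moment; what a row does not reach only later rows make up. A row lasts 1/12 s, in which the tool goes at most 41.7 mm and 7.16 degrees, less where a joint would pass 70% of its speed; a pose out of reach is approached as far as the arm can. A call with a gripper value outside its range is refused whole. The fingers move at their own pace and stop on an object; the grip force is fixed at half the most. Time passes only in rows, so rows that repeat a pose let the fingers close, or fill a call up. It gives the time, the measured TCP pose, the force, the opening and the grip force at its end, in the units of the state.
- ctrl.get_obs(): the state, without advancing time (a new reading comes with each control period).
- camera(name): name is "scene" or "top" or "wrist"; returns (picture, depth): 384x512x3 uint8, blue, green, red; 384x512 float32, m along the optical axis (not along the pixel's ray), 0 where there is no reading.
- calibration(name): a dict with "intrinsics" (3x3 intrinsics, pixels), "rvec" (rotation vector, rad) and "tvec" (3), from world to camera coordinates, as OpenCV has them. Camera axes: x right, y down, z forward; pixel columns grow to the right and rows downward; lengths in m; the calibration is good to about 2 mm. The wrist camera is an equidistant fisheye: a pixel r from the principal point sees the ray r / f radians off the axis. A picture is of the moment at which its call begins: read the wrist's pose just before it. calibration takes no time and is no camera call; for the wrist camera it gives the pose at the moment of the call.
- order.hand_in(): hands the job in; it is judged then, once.
Trained networks look in the newest picture that a camera, given by its name, has taken for a name from the list of things; names that differ only in an ending like _2 or _b are one class to them, and where a whole thing is asked for, a point or a joint stands for the part that bears it (a point fixed in the world has none). Each returns a list of dicts, best first, with "conf" (0 to 1); they miss things now and then, are a little off and sometimes report something else, mostly with a low value. They report only what shows in the picture. A call takes as long as a camera call. They do not tell look-alikes from the thing itself.
- outline_of(target, camera): "region" (384x512 bool, what is visible of it) and "bbox" ([centre column, centre row, width, height] in pixels, round what is visible of it).
The state is a dict: "time_s": time; "q": joint angles; "dq": joint speeds; "joint_efforts": joint torques, N m; "eef_pos": TCP position; "eef_rot": TCP orientation; "wrist_force": force on the tool from outside, world axes, zero at the start; "torque": the same for the moment, N m; "opening": opening from 0.0 (shut) to 1.0 (fully open); "grasp_force": force on a finger pad.
Only numpy, scipy, OpenCV 4.12 (cv2) and the standard library are available. Lean on these libraries where they do the work, as an engineer would, in place of code of your own. Each camera call takes 0.05 s, during which the arm holds its last target. There are 200 camera calls.

## Working session

There is one attempt and no reset: what is moved stays moved. The work goes in short steps, Python scripts to look and compute and a tool call to move; the robot and the scene stay as the last step left them, time stands still between calls to the robot, and variables do not carry over. Pictures are saved under pics/ and viewed, at most 10 in all, crops included, and the job is handed in when it is done.

Besides the shell and the picture viewer there is one more tool, called after "Request:" by a JSON object that holds its "name" and its "arguments". move_arm: Moves the arm, as the interface text tells. Its arguments: {"type":"object","properties":{"series":{"type":"array","items":{"type":"array","items":{"type":"array","items":{"type":"number"}}}}},"required":["series"]}

```bash
mkdir -p pics; ls; cat > h.py <<'E'
import numpy as np, cv2
from bench import ctrl, camera, calibration, order, outline_of
def cloud(d,c):
    K=np.array(c["intrinsics"]);R=cv2.Rodrigues(np.array(c["rvec"],float))[0];t=np.array(c["tvec"],float).ravel()
    v,u=np.mgrid[:384,:512]
    P=np.stack([(u-K[0,2])/K[0,0]*d,(v-K[1,2])/K[1,1]*d,d],-1)
    return (P-t)@R
E
python3 - <<'E'
from h import *
o=ctrl.get_obs();print({k:np.round(v,3) for k,v in o.items()})
ims=[]
for n in("top","scene"):
    p,d=camera(n);c=calibration(n);X=cloud(d,c);np.save(n+"X.npy",X);np.save(n+"d.npy",d);cv2.imwrite(n+".png",p)
    cv2.imwrite(f"pics/{n}.png",cv2.resize(p,(800,600)))
    for t in("collar_mid","board","unit_a","tip_a","post_a","phone","brush","jar"):
        for r in outline_of(t,n):
            m=r["region"]&(d>0);q=X[m]
            print(n,t,round(r["conf"],2),np.round(r["bbox"]),np.round(np.median(q,0),3) if len(q) else "",np.round(np.percentile(q[:,2],95),3) if len(q) else "")
E
```

```text
pics
{'time_s': np.float64(0.0), 'q': array([ 1.021,  0.182,  1.608, -0.   ,  1.354, -0.206]), 'dq': array([ 0.   , -0.   ,  0.001,  0.   ,  0.   ,  0.   ]), 'joint_efforts': array([ 1.0000e-03, -4.4485e+01, -3.5135e+01, -0.0000e+00,  9.0000e-03,
        0.0000e+00]), 'eef_pos': array([0.194, 0.541, 0.23 ]), 'eef_rot': array([-0.   ,  0.171,  0.985, -0.001]), 'wrist_force': array([0.37 , 0.653, 0.698]), 'torque': array([-0.029,  0.038,  0.022]), 'grasp_force': np.float64(0.0), 'opening': np.float64(1.002)}
top collar_mid 0.66 [330. 237.  15.  16.] [ 0.433 -0.231  0.031] 0.038
top collar_mid 0.5 [342. 211.  15.  13.] [ 0.512 -0.272  0.021] 0.026
top board 0.88 [234. 199.  82.  65.] [0.533 0.093 0.011] 0.017
top unit_a 0.96 [209. 198.  22.  43.] [0.551 0.178 0.023] 0.059
top unit_a 0.78 [232. 195.  18.  45.] [0.562 0.099 0.023] 0.058
top tip_a 0.65 [210. 197.  16.  47.] [0.551 0.177 0.023] 0.059
top tip_a 0.48 [256. 183.   2.  23.] [0.6   0.025 0.051] 0.055
top post_a 0.77 [256. 192.  17.  51.] [0.577 0.021 0.023] 0.059
top post_a 0.71 [211. 198.  15.  49.] [0.552 0.177 0.023] 0.059
to
[... 819 characters left out ...]
  26.  13.] [0.61  0.024 0.051] 0.055
scene post_a 0.9 [292. 173.  44.  32.] [0.566 0.173 0.023] 0.058
scene post_a 0.83 [277. 184.  48.  36.] [0.579 0.094 0.023] 0.057
scene post_a 0.82 [256. 198.  42.  42.] [0.589 0.015 0.023] 0.058
scene post_a 0.72 [124. 293.  28.  32.] [ 0.65  -0.421  0.057] 0.066
scene post_a 0.67 [339. 141.  49.  34.] [0.554 0.405 0.017] 0.022
scene phone 0.66 [189. 291.  63.  43.] [ 0.711 -0.283  0.009] 0.011
scene phone 0.61 [274. 188. 105.  77.] [0.577 0.066 0.012] 0.015
scene brush 0.81 [339. 140.  45.  36.] [0.549 0.405 0.017] 0.022
scene brush 0.7 [190. 290.  65.  46.] [ 0.711 -0.284  0.009] 0.011
scene jar 0.66 [123. 294.  31.  30.] [ 0.651 -0.42   0.058] 0.066
```

```bash
python3 - <<'E'
from h import *
p=cv2.imread("top.png");X=np.load("topX.npy")
cv2.imwrite("pics/crop.png",cv2.resize(p[140:270,185:365],None,fx=4.4,fy=4.4,interpolation=cv2.INTER_CUBIC))
z=X[...,2]
def show(m,s):
    n,l,st,ce=cv2.connectedComponentsWithStats(m.astype(np.uint8))
    for i in range(1,n):
        if st[i,4]>5:
            q=X[l==i];mid=q.mean(0);e=np.linalg.svd(q[:,:2]-mid[:2],full_matrices=False)[2][0]
            print(s,st[i,4],np.round(ce[i]),np.round(mid,3),np.round((q.min(0)+q.max(0))/2,3),np.round(np.ptp(q,axis=0),3),np.round(np.degrees(np.arctan2(e[1],e[0])),1))
b=np.zeros(z.shape,bool);b[150:250,185:275]=1
show(b&(z>.045),"leaf+clamp")
show(b&(z>.056),"clamp")
show(b&(z>.035)&(z<.056),"mid")
b[:]=0;b[195:260,315:360]=1
show(b&(z>.012),"rings")
E
```

```text
leaf+clamp 161 [256. 188.] [0.585 0.023 0.062] [0.541 0.016 0.725] [0.196 0.038 1.361] -172.0
leaf+clamp 166 [232. 191.] [0.572 0.1   0.078] [0.536 0.057 0.725] [0.185 0.12  1.361] -159.9
leaf+clamp 169 [209. 194.] [0.56  0.178 0.07 ] [0.53  0.096 0.726] [0.173 0.198 1.36 ] -152.1
leaf+clamp 9 [258. 207.] [0.52  0.013 0.048] [0.52  0.013 0.049] [0.007 0.007 0.008] 64.6
leaf+clamp 9 [235. 210.] [0.509 0.092 0.049] [0.509 0.093 0.05 ] [0.007 0.01  0.006] 69.2
leaf+clamp 10 [211. 213.] [0.497 0.172 0.051] [0.496 0.172 0.05 ] [0.01  0.008 0.009] -175.3
clamp 50 [257. 196.] [0.554 0.018 0.087] [0.505 0.016 0.731] [0.124 0.037 1.35 ] -170.1
clamp 52 [233. 199.] [0.543 0.095 0.086] [0.501 0.056 0.731] [0.116 0.118 1.349] -130.6
clamp 52 [209. 202.] [0.534 0.177 0.06 ] [0.534 0.176 0.061] [0.021 0.03  0.009] 101.1
mid 105 [255. 183.] [0.601 0.025 0.051] [0.596 0.025 0.049] [0.086 0.021 0.013] -173.2
mid 102 [232. 186.] [0.591 0.104 0.05 ] [0.59  0.104 0.049] [0.076 0.026 0.013] -172.8
mid 104 [208. 189.] [0.58  0.183 0.051] [0.581 0.184 0.049] [0.073 0.023 0.013] -172.1
mid 11 [214. 203.] [0.532 0.162 0.045] [0.535 0.164 0.045] [0.02  0.009 0.02 ] 169.8
mid 7 [237. 201.] [0.539 0.086 0.048] [0.539 0.086 0.047] [0.007 0.01  0.017] 123.6
mid 10 [258. 207.] [0.52  0.013 0.048] [0.519 0.013 0.048] [0.01  0.007 0.009] -176.0
mid 10 [235. 210.] [0.508 0.092 0.049] [0.507 0.093 0.048] [0.01  0.01  0.009] -133.4
mid 13 [211. 213.] [0.496 0.17  0.049] [0.496 0.171 0.047] [0.01  0.01  0.016] -142.8
rings 64 [342. 210.] [ 0.514 -0.274  0.022] [ 0.514 -0.275  0.022] [0.031 0.035 0.018] -80.1
rings 141 [329. 234.] [ 0.432 -0.229  0.032] [ 0.433 -0.23   0.027] [0.048 0.05  0.029] -101.5
```

View pics/crop.png

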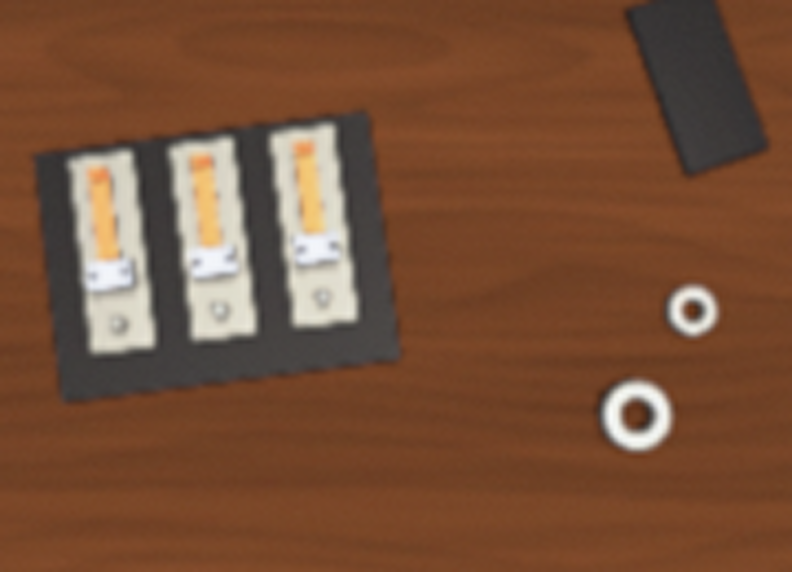

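View pics/scene.png

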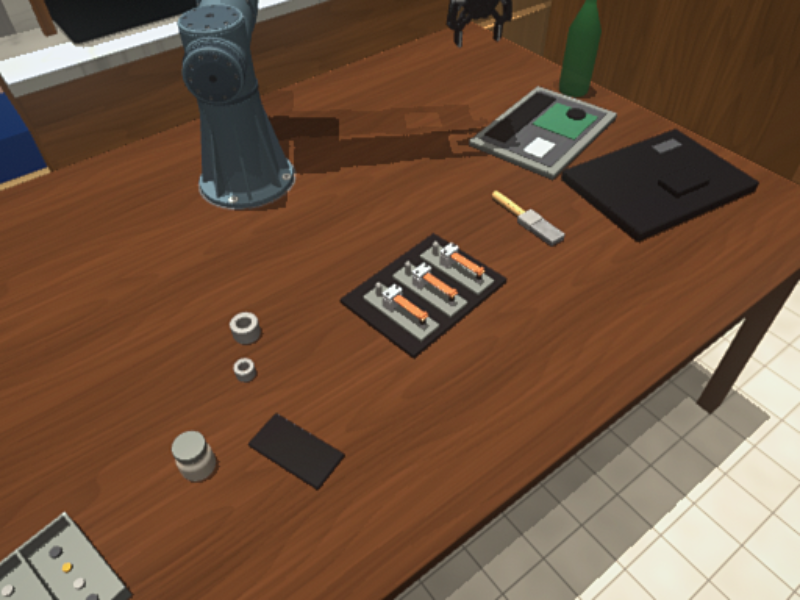

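The top crop shows three units (crop px ~(105,250), (210,240), (315,225)) with posts at the near end. There are two look-alike rings. The larger is at crop (637,415), image (329,234), about 50 mm across. The smaller is at crop (692,310), image (342,210), about 35 mm across. The small one fits the 36 mm collar, so it is the one meant. The scene picture agrees: large ring (245,327), small ring (245,370).

Next I go above the left tip with the fingers shut.

Request:
{"name": "move_arm", "arguments": {"series": [[[0, -380, -143, 104, -0.485], [0, -380, -143, 104, -0.485], [0, -380, -143, 104, -0.485], [0, -380, -143, 104, -0.485], [0, -380, -143, 104, -0.485], [0, -380, -143, 104, -0.485], [0, -380, -143, 104, -0.485], [0, -380, -143, 104, -0.485], [0, -380, -143, 104, -0.485], [0, -380, -143, 104, -0.485]]]}}

```text
time_s: 1.73
eef_pos: [0.4932, 0.287, 0.1309]
eef_rot: [0.0, -0.071, 0.998, 0.0]
wrist_force: [0.2, 1.1, 0.1]
opening: 0.003
grasp_force: 0.0
```

Request:
{"name": "move_arm", "arguments": {"series": [[[0, -94, -104, 37, 0], [0, -94, -104, 37, 0], [0, -94, -104, 37, 0], [0, -94, -104, 37, 0], [0, -94, -104, 37, 0], [0, -94, -104, 37, 0], [0, -94, -104, 37, 0], [0, -94, -104, 37, 0], [0, -94, -104, 37, 0], [0, -94, -104, 37, 0]]]}}

```text
time_s: 2.57
eef_pos: [0.5989, 0.1999, 0.0948]
eef_rot: [0.0, -0.071, 0.997, 0.0]
wrist_force: [-0.6, 0.1, 0.5]
opening: -0.003
grasp_force: 0.0
```

```bash
python3 - <<'E'
from h import *
o=ctrl.get_obs();print({k:np.round(v,4) for k,v in o.items() if k in("eef_pos","eef_rot","wrist_force","time_s")})
c=calibration("wrist");p,d=camera("wrist");print(c)
# fisheye cloud
K=np.array(c["intrinsics"]);R=cv2.Rodrigues(np.array(c["rvec"],float))[0];t=np.array(c["tvec"],float).ravel()
for P in([.611,.188,.055],[.623,.108,.055],[.497,.172,.052],[.509,.092,.052],list(o["eef_pos"])):
    q=R@np.array(P)+t;th=np.arctan2(np.hypot(q[0],q[1]),q[2]);e=q[:2]/np.hypot(*q[:2])
    uv=K[:2,2]+K[0,0]*th*e;print(P,np.round(uv),q)
    cv2.drawMarker(p,tuple(int(round(x)) for x in uv),(0,255,0),cv2.MARKER_CROSS,8,1)
cv2.imwrite("pics/w1.png",cv2.resize(p,(800,600)))
E
```

```text
{'time_s': np.float64(2.5667), 'eef_pos': array([0.5989, 0.1999, 0.0948]), 'eef_rot': array([ 3.000e-04, -7.140e-02,  9.974e-01,  0.000e+00]), 'wrist_force': array([-0.5588,  0.0795,  0.5093])}
{'intrinsics': array([[297.31863964,   0.        , 257.81489806],
       [  0.        , 297.31863964, 195.23482987],
       [  0.        ,   0.        ,   1.        ]]), 'rvec': array([-1.9322772 , -2.23066079, -0.30056237]), 'tvec': array([-0.11279502, -0.5968234 ,  0.08309027])}
[0.611, 0.188, 0.055] [237. 235.] [-0.0138564   0.02677382  0.19722905]
[0.623, 0.108, 0.055] [125. 233.] [-0.09475004  0.0272245   0.19735577]
[0.497, 0.172, 0.052] [236.  57.] [-0.01343464 -0.08503051  0.16964981]
[0.509, 0.092, 0.052] [116.  68.] [-0.09432828 -0.08457983  0.16977653]
[np.float64(0.598927344012164), np.float64(0.19991399279865016), np.float64(0.09477713855338124)] [257. 247.] [-0.00034387  0.02741875  0.15615706]
```

View pics/w1.png

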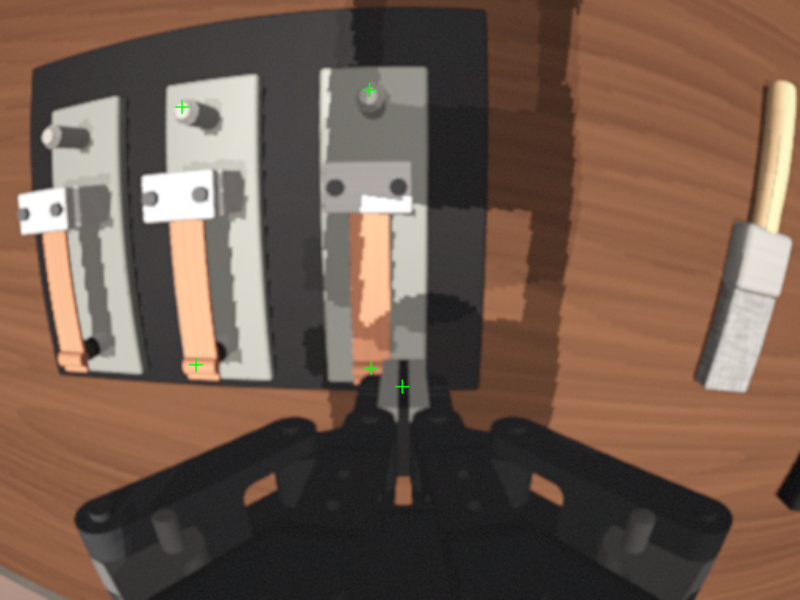

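The wrist view shows the posts and ridges matching my projected estimates within about 2 mm (mid ridge at (200,366), marker at (195,365)). The arm is still settling. I descend to just above the left tip.

Request:
{"name": "move_arm", "arguments": {"series": [[[0, 0, 0, 10, 0], [0, 0, 0, 20, 0], [0, 0, 0, 30, 0], [0, 0, 0, 32, 0], [0, 0, 0, 33, 0], [0, 0, 0, 34, 0], [0, 0, 0, 35, 0], [0, 0, 0, 36, 0], [0, 0, 0, 37, 0], [0, 0, 0, 38, 0]]]}}

```text
time_s: 3.45
eef_pos: [0.5997, 0.1988, 0.0565]
eef_rot: [0.0, -0.071, 0.998, 0.0]
wrist_force: [0.2, -0.7, 0.3]
opening: 0.002
grasp_force: 0.0
```

Request:
{"name": "move_arm", "arguments": {"series": [[[0, 0, 0, -5, 0], [0, -10, -12, -5, 0], [0, -10, -12, -5, 0], [0, -10, -12, 0, 0], [0, -10, -12, 2, 0], [0, -10, -12, 4, 0], [0, -10, -12, 6, 0], [0, -10, -12, 7, 0], [0, -10, -12, 7, 0], [0, -10, -12, 7, 0]]]}}

```text
time_s: 4.28
eef_pos: [0.6111, 0.1883, 0.0494]
eef_rot: [0.0, -0.071, 0.998, -0.0]
wrist_force: [-1.2, -1.2, 4.5]
opening: 0.001
grasp_force: 2.0
```

Request:
{"name": "move_arm", "arguments": {"series": [[[0, 0, 0, 1, 0], [0, 0, 0, 2, 0], [0, 0, 0, 3, 0], [0, 0, 0, 4, 0], [0, 0, 0, 5, 0], [0, 0, 0, 5, 0], [0, 0, 0, 5, 0], [0, 0, 0, 5, 0], [0, 0, 0, 5, 0], [0, 0, 0, 5, 0]]]}}

```text
time_s: 5.12
eef_pos: [0.611, 0.1884, 0.0447]
eef_rot: [-0.0, -0.071, 0.998, -0.0]
wrist_force: [-3.0, -1.6, 8.4]
opening: 0.001
grasp_force: 3.9
```

```bash
cat > f.py <<'E'
from h import *
F=[]
for i in range(6):
    camera("top");o=ctrl.get_obs();F.append(o["wrist_force"])
print(np.round(np.mean(F,0),2),np.round(np.std(F,0),2),np.round(o["eef_pos"],4),o["time_s"])
E
python3 f.py
```

```text
[-2.78 -2.01  8.15] [0.39 0.35 0.45] [0.611  0.1883 0.0448] 5.4167
```

Request:
{"name": "move_arm", "arguments": {"series": [[[0, 0, 0, 0.5, 0], [0, 0, 0, 1, 0], [0, 0, 0, 1, 0], [0, 0, 0, 1, 0], [0, 0, 0, 1, 0], [0, 0, 0, 1, 0], [0, 0, 0, 1, 0], [0, 0, 0, 1, 0], [0, 0, 0, 1, 0], [0, 0, 0, 1, 0]]]}}

```text
time_s: 6.25
eef_pos: [0.6109, 0.1883, 0.044]
eef_rot: [-0.0, -0.071, 0.998, -0.0]
wrist_force: [-4.4, -1.7, 8.7]
opening: -0.003
grasp_force: 4.8
```

```bash
python3 f.py
```

```text
[-3.96 -1.82  9.43] [0.3  0.33 0.5 ] [0.611  0.1883 0.044 ] 6.55
```

Request:
{"name": "move_arm", "arguments": {"series": [[[0, 0, 0, 0.5, 0], [0, 0, 0, 1, 0], [0, 0, 0, 1, 0], [0, 0, 0, 1, 0], [0, 0, 0, 1, 0], [0, 0, 0, 1, 0], [0, 0, 0, 1, 0], [0, 0, 0, 1, 0], [0, 0, 0, 1, 0], [0, 0, 0, 1, 0]]]}}

```text
time_s: 7.38
eef_pos: [0.611, 0.1883, 0.0434]
eef_rot: [-0.0, -0.071, 0.998, -0.0]
wrist_force: [-4.7, -2.4, 13.0]
opening: -0.003
grasp_force: 6.0
```

```bash
python3 f.py
```

```text
[-4.85 -2.08 12.11] [0.16 0.51 0.4 ] [0.611  0.1883 0.0434] 7.6833
```

On the stop: 12–13 N with about 4.5 N/mm slope, and about 9 N at the knee, so the left leaf is healthy. Middle next.

Request:
{"name": "move_arm", "arguments": {"series": [[[0, 0, 0, -18, 0], [0, 0, 0, -20, 0], [0, 0, -40, -20, 0], [0, 0, -80, -20, 0], [0, 0, -80, -18, 0], [0, 0, -80, -10, 0], [0, 0, -80, -7, 0], [0, 0, -80, -5, 0], [0, 0, -80, -5, 0], [0, 0, -80, -5, 0]]]}}

```text
time_s: 8.52
eef_pos: [0.6218, 0.11, 0.047]
eef_rot: [-0.0, -0.071, 0.997, -0.0]
wrist_force: [-2.0, -2.2, 3.5]
opening: -0.0
grasp_force: 1.6
```

```bash
python3 f.py
```

```text
[-1.85 -1.4   2.64] [0.56 0.78 0.28] [0.622  0.1096 0.0472] 8.8167
```

Request:
{"name": "move_arm", "arguments": {"series": [[[0, 0, 0, 1, 0], [0, 0, 0, 2, 0], [0, 0, 0, 3, 0], [0, 0, 0, 4, 0], [0, 0, 0, 4.2, 0], [0, 0, 0, 4.2, 0], [0, 0, 0, 4.2, 0], [0, 0, 0, 4.2, 0], [0, 0, 0, 4.2, 0], [0, 0, 0, 4.2, 0]]]}}

```text
time_s: 9.65
eef_pos: [0.6221, 0.1094, 0.0437]
eef_rot: [-0.0, -0.071, 0.998, 0.0]
wrist_force: [-5.2, -0.8, 9.6]
opening: -0.002
grasp_force: 4.8
```

```bash
python3 f.py
```

```text
[-5.53 -0.2   9.47] [0.41 0.52 0.78] [0.622  0.1094 0.0437] 9.95
```

Request:
{"name": "move_arm", "arguments": {"series": [[[0, 0, 0, -18, 0], [0, 0, 0, -20, 0], [0, 0, -40, -20, 0], [0, 0, -80, -20, 0], [0, 0, -80, -18, 0], [0, 0, -80, -10, 0], [0, 0, -80, -7, 0], [0, 0, -80, -5, 0], [0, 0, -80, -4.2, 0], [0, 0, -80, -4.2, 0]]]}}

```text
time_s: 10.78
eef_pos: [0.6337, 0.0304, 0.0473]
eef_rot: [0.0, -0.071, 0.997, -0.001]
wrist_force: [-1.3, -4.2, 6.0]
opening: 0.004
grasp_force: 2.9
```

```bash
python3 f.py
```

```text
[-0.8  -4.42  5.41] [0.71 0.33 0.54] [0.6337 0.0305 0.0475] 11.0833
```

Request:
{"name": "move_arm", "arguments": {"series": [[[0, 0, 0, 1, 0], [0, 0, 0, 2, 0], [0, 0, 0, 3, 0], [0, 0, 0, 4, 0], [0, 0, 0, 4.5, 0], [0, 0, 0, 4.7, 0], [0, 0, 0, 4.7, 0], [0, 0, 0, 4.7, 0], [0, 0, 0, 4.7, 0], [0, 0, 0, 4.7, 0]]]}}

```text
time_s: 11.92
eef_pos: [0.6337, 0.0305, 0.0436]
eef_rot: [0.0, -0.072, 0.997, -0.001]
wrist_force: [-4.3, -4.4, 9.9]
opening: -0.001
grasp_force: 5.5
```

```bash
python3 f.py
```

```text
[-3.87 -4.12 10.98] [0.44 0.26 0.36] [0.6337 0.0305 0.0436] 12.2167
```

Request:
{"name": "move_arm", "arguments": {"series": [[[0, 0, 0, 0.6, 0], [0, 0, 0, 0.6, 0], [0, 0, 0, 0.6, 0], [0, 0, 0, 0.6, 0], [0, 0, 0, 0.6, 0], [0, 0, 0, 0.6, 0], [0, 0, 0, 0.6, 0], [0, 0, 0, 0.6, 0], [0, 0, 0, 0.6, 0], [0, 0, 0, 0.6, 0]]]}}

```text
time_s: 13.05
eef_pos: [0.6337, 0.0305, 0.0432]
eef_rot: [0.0, -0.072, 0.997, -0.001]
wrist_force: [-3.3, -4.3, 13.0]
opening: 0.004
grasp_force: 6.2
```

```bash
python3 f.py
```

```text
[-4.55 -4.46 12.5 ] [0.29 0.38 0.35] [0.6337 0.0305 0.0432] 13.35
```

The middle leaf is the soft one: 2.6 N at z 0.047 against 5.4 N on the right, and the left already took 4.5 N at 0.0494. Next, the collar.

Request:
{"name": "move_arm", "arguments": {"series": [[[0, 0, 0, -40, 0], [0, 0, 0, -70, 0], [1, 40, -70, -78, 0], [1, 60, -105, -78, 0], [1, 80, -140, -78, 0], [1, 100, -175, -78, 0], [1, 120, -210, -78, 0], [1, 140, -245, -78, 0], [1, 162, -285, -78, 0], [1, 162, -285, -78, 0]]]}}

```text
time_s: 14.18
eef_pos: [0.5123, -0.2754, 0.1192]
eef_rot: [-0.0, -0.071, 0.997, 0.001]
wrist_force: [1.0, -1.3, 0.4]
opening: 0.998
grasp_force: 0.0
```

Request:
{"name": "move_arm", "arguments": {"series": [[[1, 0, 0, 0, 0], [1, 0, 0, 0, 0], [1, 0, 0, 0, 0], [1, 0, 0, 0, 0], [1, 0, 0, 0, 0], [1, 0, 0, 0, 0], [1, 0, 0, 0, 0], [1, 0, 0, 0, 0], [1, 0, 0, 0, 0], [1, 0, 0, 0, 0]]]}}

```text
time_s: 15.02
eef_pos: [0.5134, -0.2749, 0.1199]
eef_rot: [0.0, -0.071, 0.997, -0.0]
wrist_force: [0.5, -0.7, 0.3]
opening: 1.002
grasp_force: 0.0
```

```bash
cat >> h.py <<'E'
def wcloud(d,c):
    K=np.array(c["intrinsics"]);R=cv2.Rodrigues(np.array(c["rvec"],float))[0];t=np.array(c["tvec"],float).ravel()
    v,u=np.mgrid[:384,:512];x=(u-K[0,2])/K[0,0];y=(v-K[1,2])/K[1,1];th=np.hypot(x,y)+1e-9;s=np.tan(th)/th*d
    return (np.stack([x*s,y*s,d],-1)-t)@R
def toolshift(o,P):
    from scipy.spatial.transform import Rotation as S
    w,x,y,z=o["eef_rot"];return S.from_quat([x,y,z,w]).inv().apply(np.array(P)-o["eef_pos"])*1000
E
python3 - <<'E'
from h import *
o=ctrl.get_obs();c=calibration("wrist");p,d=camera("wrist");X=wcloud(d,c)
print(np.round(o["eef_pos"],4),np.round(o["eef_rot"],3),o["opening"])
for r in outline_of("collar_mid","wrist"):
    q=X[r["region"]&(d>0)];q=q[(q[:,2]>.019)&(q[:,2]<.05)]
    if len(q)<10: continue
    ctr,rad=cv2.minEnclosingCircle(q[:,:2].astype(np.float32));bb=(q.min(0)+q.max(0))/2
    print(round(r["conf"],2),np.round(r["bbox"]),np.round(ctr,4),round(rad,4),np.round(bb,4),np.round(np.median(q,0),4),np.round(toolshift(o,[*ctr,.004]),1))
cv2.imwrite("pics/w2.png",cv2.resize(p,(800,600)))
E
```

```text
[ 0.5134 -0.2749  0.1199] [ 0.    -0.071  0.997 -0.   ] 1.0020001747248248
0.85 [256. 200.  43.  45.] [ 0.5169 -0.2756] 0.0182 [ 0.5168 -0.2752  0.0228] [ 0.5154 -0.2757  0.0246] [ -3.4  -1.2 115.9]
0.77 [326. 111.  73.  65.] [ 0.4346 -0.2306] 0.0256 [ 0.4345 -0.2303  0.0283] [ 0.4344 -0.2306  0.0347] [ 71.7  55.  115.9]
```

View pics/w2.png

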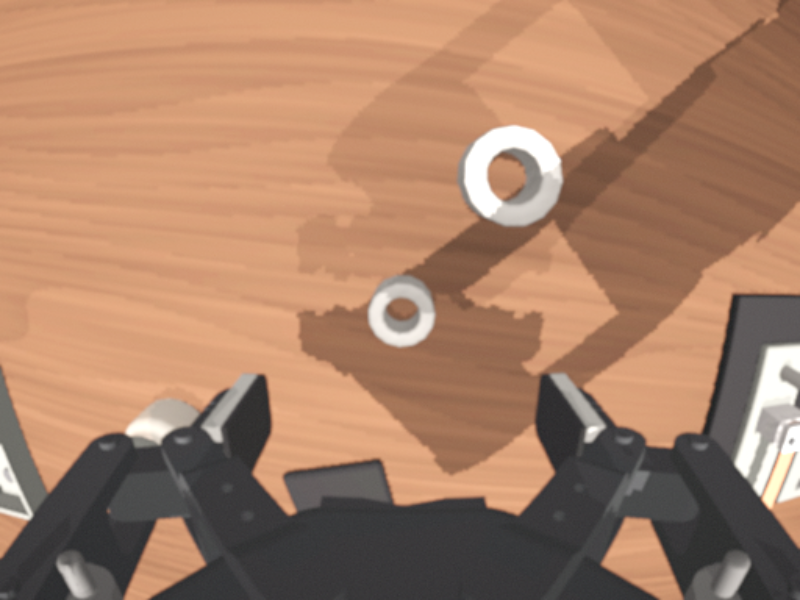

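The wrist view shows the small ring at (402,312), radius 18 mm, between the fingers, with the large one at (511,175), radius 26 mm. The small one is confirmed, so I descend and grip it.

Request:
{"name": "move_arm", "arguments": {"series": [[[1, -3, -1, 30, 0], [1, -3, -1, 60, 0], [1, -3, -1, 90, 0], [1, -3, -1, 105, 0], [1, -3, -1, 112, 0], [1, -3, -1, 115, 0], [1, -3, -1, 115, 0], [0, -3, -1, 115, 0], [0, -3, -1, 115, 0], [0, -3, -1, 115, 0]]]}}

```text
time_s: 15.95
eef_pos: [0.5173, -0.2763, 0.0063]
eef_rot: [0.001, -0.071, 0.998, -0.001]
wrist_force: [-0.6, 0.2, -0.1]
opening: 0.604
grasp_force: 0.0
```

Request:
{"name": "move_arm", "arguments": {"series": [[[0, 0, 0, 0, 0], [0, 0, 0, 0, 0], [0, 0, 0, 0, 0], [0, 0, 0, 0, 0], [0, 0, 0, -1, 0], [0, 0, 0, -10, 0], [0, 0, 0, -30, 0], [0, 0, 0, -60, 0], [0, 0, 0, -90, 0], [0, 0, 0, -110, 0]]]}}

```text
time_s: 16.78
eef_pos: [0.517, -0.2761, 0.118]
eef_rot: [0.001, -0.071, 0.998, -0.001]
wrist_force: [0.7, -0.8, 0.1]
opening: 0.386
grasp_force: 59.7
```

Request:
{"name": "move_arm", "arguments": {"series": [[[0, -10, 40, -3, 0], [0, -20, 80, -3, 0], [0, -30, 120, -3, 0], [0, -40, 158, -3, 0], [0, -50, 197, -3, 0], [0, -60, 236, -3, 0], [0, -70, 275, -3, 0], [0, -80, 314, -3, 0], [0, -85, 354, -3, 0], [0, -85, 365, -3, 0]]]}}

```text
time_s: 17.62
eef_pos: [0.5484, 0.1029, 0.1183]
eef_rot: [-0.0, -0.072, 0.997, 0.001]
wrist_force: [-0.1, -1.2, -0.2]
opening: 0.388
grasp_force: 59.9
```

Request:
{"name": "move_arm", "arguments": {"series": [[[0, 0, 0, 0, 0], [0, 0, 0, 0, 0], [0, 0, 0, 0, 0], [0, 0, 0, 0, 0], [0, 0, 0, 0, 0], [0, 0, 0, 0, 0], [0, 0, 0, 0, 0], [0, 0, 0, 0, 0], [0, 0, 0, 0, 0], [0, 0, 0, 0, 0]]]}}

```text
time_s: 18.45
eef_pos: [0.5492, 0.0976, 0.1179]
eef_rot: [-0.0, -0.07, 0.998, -0.0]
wrist_force: [-0.2, -0.5, -1.0]
opening: 0.386
grasp_force: 59.9
```

```bash
python3 - <<'E'
from h import *
o=ctrl.get_obs();c=calibration("wrist");p,d=camera("wrist");X=wcloud(d,c)
print(np.round(o["eef_pos"],4),np.round(o["eef_rot"],3),o["opening"],o["grasp_force"])
for P in([.497,.172],[.509,.092],[.520,.013]):
    for lo in(.040,.049):
        q=X[(np.hypot(X[...,0]-P[0],X[...,1]-P[1])<.014)&(X[...,2]>lo)&(X[...,2]<.057)&(d>0)]
        if len(q): print(len(q),np.round(q.mean(0),4),np.round((q.min(0)+q.max(0))/2,4),np.round(np.ptp(q,axis=0),4))
K=np.array(c["intrinsics"]);R=cv2.Rodrigues(np.array(c["rvec"],float))[0];t=np.array(c["tvec"],float).ravel()
q=R@np.array([.509,.092,.052])+t;th=np.arctan2(np.hypot(q[0],q[1]),q[2]);uv=K[:2,2]+K[0,0]*th*q[:2]/np.hypot(*q[:2]);print(uv)
cv2.imwrite("pics/w3.png",cv2.resize(p,(800,600)))
E
```

```text
[0.5492 0.0976 0.1179] [-0.    -0.07   0.998 -0.   ] 0.385916573130019 59.89673017524183
243 [0.4988 0.1701 0.0495] [0.4992 0.1717 0.0473] [0.012  0.0128 0.0146]
158 [0.4988 0.1711 0.0516] [0.4992 0.1718 0.0518] [0.0114 0.0122 0.0056]
239 [0.51   0.0924 0.0507] [0.5107 0.0925 0.0474] [0.0122 0.0118 0.0134]
196 [0.5103 0.0923 0.0516] [0.5105 0.0922 0.0516] [0.0115 0.011  0.0051]
232 [0.5211 0.0151 0.0497] [0.5218 0.0138 0.0474] [0.0118 0.0122 0.0142]
166 [0.5216 0.0146 0.0514] [0.5217 0.0141 0.0517] [0.0116 0.0116 0.0054]
[257.50805104 154.09224991]
```

View pics/w3.png

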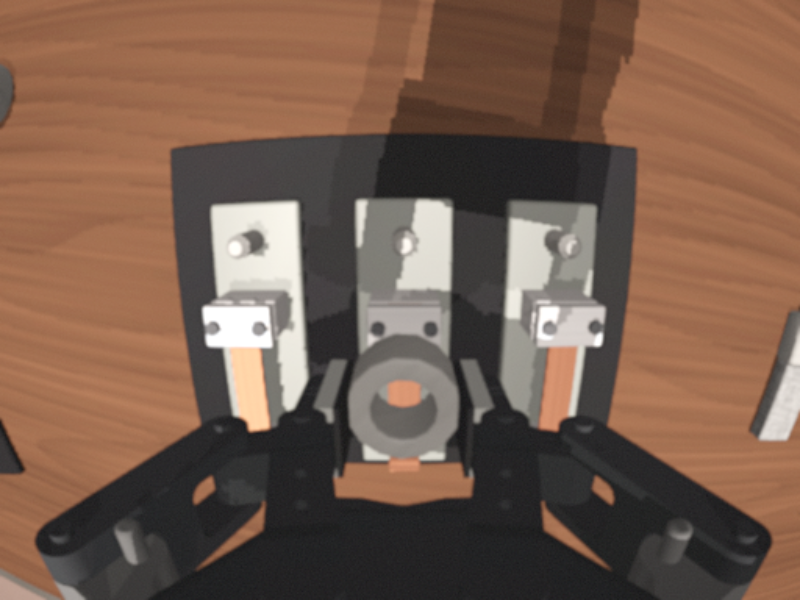

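The wrist view shows the middle post top at (404,242), between the other posts at (238,246) and (568,244), and the collar held level at (403,395). The post is at (0.5105, 0.0923), so I move above it and lower.

Request:
{"name": "move_arm", "arguments": {"series": [[[0, 20, 0, 0, 0], [0, 39, 0, 0, 0], [0, 39, 0, 0, 0], [0, 39, 0, 0, 0], [0, 39, 0, 20, 0], [0, 39, 0, 40, 0], [0, 39, 0, 55, 0], [0, 39, 0, 55, 0], [0, 39, 0, 55, 0], [0, 39, 0, 55, 0]]]}}

```text
time_s: 19.33
eef_pos: [0.5118, 0.0923, 0.0638]
eef_rot: [0.001, -0.071, 0.998, -0.0]
wrist_force: [-0.2, -0.2, -0.2]
opening: 0.388
grasp_force: 59.9
```

```bash
python3 - <<'E'
from h import *
o=ctrl.get_obs();c=calibration("wrist");p,d=camera("wrist");X=wcloud(d,c);print(np.round(o["eef_pos"],4),o["wrist_force"],np.round(toolshift(o,[.5105,.0923,.028]),1))
for r in outline_of("collar_mid","wrist")[:2]:
    q=X[r["region"]&(d>0)];top=np.percentile(q[:,2],90);q=q[abs(q[:,2]-top)<.004];ctr,rad=cv2.minEnclosingCircle(q[:,:2].astype(np.float32))
    print(r["conf"],np.round(ctr,4),rad,top)
cv2.imwrite("pics/w4.png",cv2.resize(p[150:330,150:390],(800,600)))
E
```

```text
[0.5118 0.0923 0.0638] [-0.24441064 -0.15066778 -0.17874247] [ 1.3  0.2 35.8]
0.81 [0.5109 0.0926] 0.018043886870145798 0.08291189445367618
0.31 [0. 0.] 0.0 0.13665694697574923
```

View pics/w4.png

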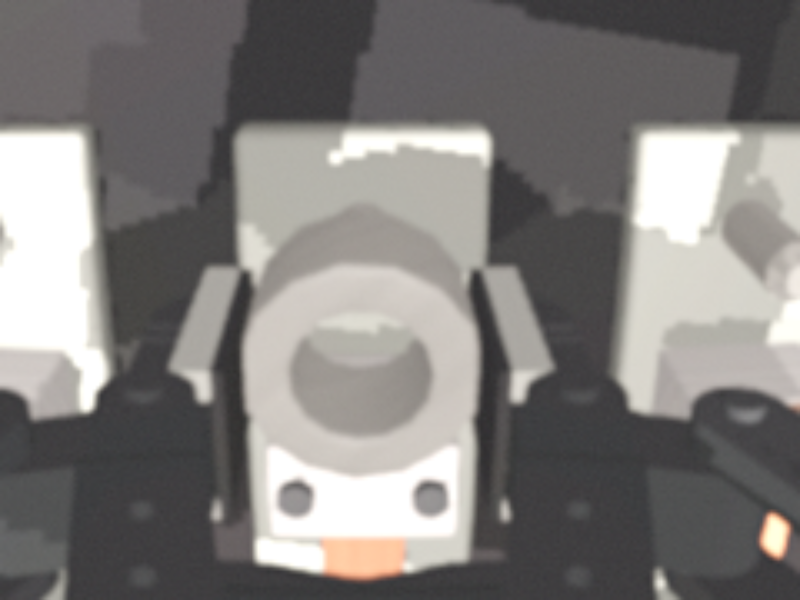

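The crop shows the collar level at (362,370), centred within 1 mm of the post axis with the bore clear. I lower it.

Request:
{"name": "move_arm", "arguments": {"series": [[[0, 0, 0, 4, 0], [0, 0, 0, 8, 0], [0, 0, 0, 12, 0], [0, 0, 0, 16, 0], [0, 0, 0, 20, 0], [0, 0, 0, 25, 0], [0, 0, 0, 30, 0], [0, 0, 0, 33, 0], [0, 0, 0, 35, 0], [0, 0, 0, 35.5, 0]]]}}

```text
time_s: 20.27
eef_pos: [0.5101, 0.0923, 0.0281]
eef_rot: [-0.001, -0.071, 0.997, -0.0]
wrist_force: [-8.4, -0.2, 17.1]
opening: 0.388
grasp_force: 61.9
```

Request:
{"name": "move_arm", "arguments": {"series": [[[0, 0, 0, -1, 0], [0, 0, 0, -1, 0], [0.65, 0, 0, -1, 0], [0.65, 0, 0, -1, 0], [0.65, 0, 0, -1, 0], [0.65, 0, 0, -1, 0], [0.65, 0, 0, -1, 0], [0.65, 0, 0, -1, 0], [0.65, 0, 0, -20, 0], [0.65, 0, 0, -50, 0]]]}}

```text
time_s: 21.1
eef_pos: [0.5076, 0.0923, 0.0749]
eef_rot: [-0.004, -0.07, 0.998, 0.0]
wrist_force: [0.4, -0.7, -0.6]
opening: 0.65
grasp_force: 0.0
```

Request:
{"name": "move_arm", "arguments": {"series": [[[0.65, 0, 0, -40, 0], [0.65, -40, 0, -60, 0], [0.65, -60, 0, -60, 0], [0.65, -60, 0, -60, 0], [0.65, -60, 0, -60, 0], [0.65, -60, 0, -60, 0], [0.65, -60, 0, -60, 0], [0.65, -60, 0, -60, 0], [0.65, -60, 0, -60, 0], [0.65, -60, 0, -60, 0]]]}}

```text
time_s: 21.93
eef_pos: [0.5694, 0.1006, 0.1371]
eef_rot: [-0.0, -0.07, 0.998, 0.0]
wrist_force: [0.2, 0.3, 0.1]
opening: 0.651
grasp_force: 0.0
```

```bash
python3 - <<'E'
from h import *
o=ctrl.get_obs();c=calibration("wrist");p,d=camera("wrist");X=wcloud(d,c);print(np.round(o["eef_pos"],4),o["wrist_force"],o["opening"])
for r in outline_of("collar_mid","wrist")[:2]:
    q=X[r["region"]&(d>0)];print(r["conf"],r["bbox"],np.round(np.median(q,0),4))
q=X[(abs(np.hypot(X[...,0]-.5105,X[...,1]-.0923)-.014)<.003)&(d>0)];print("ring top z",np.percentile(q[:,2],[50,75,90]))
cv2.imwrite("pics/w5.png",cv2.resize(p,(800,600)))
E
```

```text
[0.5694 0.1006 0.1371] [0.1556006  0.27248218 0.1138296 ] 0.6513256923830233
0.95 [10.5, 45.3, 18.6, 42.5] [ 0.4362 -0.2073  0.0176]
0.72 [258.5, 127.2, 45.2, 45.8] [0.5108 0.093  0.0466]
ring top z [0.04678656 0.04722703 0.04762614]
```

View pics/w5.png

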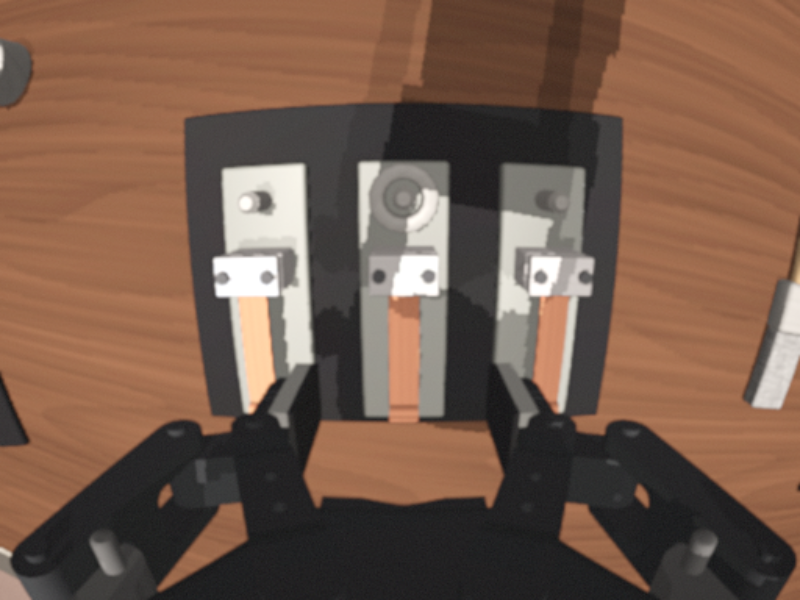

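The picture shows the collar flat around the middle post at (404,198). Its top is at z 0.0467 (0.046 when fully seated), the gripper is clear, and nothing else has moved. Handing in.

```bash
python3 -c "
from bench import order;print(order.hand_in())"
```

```text
the job is handed in; nothing more can be done
None
```

The job is handed in: I pressed the leaves left to right, found the middle one soft, and seated the small collar fully on its post; the highest force I read on a unit was about 19 N, as the collar landed, so close to the 20 N limit.

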